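# Shut the clip bin and level the sprung shelf

### The job

The sprung fold-down shelf has to sit level. First swing the open bin lid shut until its tab snaps in behind the rim, so the wiper clips cannot spill. Then turn the knob of the levelling foot until, with the spirit level pressed down so that the shelf rests firmly on its foot, the bubble sits between the two lines; finish while still holding the spirit level pressed down like that, do not let go, and leave the other things on the ledge where they are.

Things in the scene. Friction and masses are not known exactly. Their poses are not given: they have to be found in the camera images.
- stand: Fixed stand of the sprung shelf. Origin on the ledge under the shelf's middle; x across the shelf (away from the robot at yaw 0), y along it. A plywood board 200 (x) by 410 (y) by 14 mm reaches from a hinge rod (along x, y = +200, 57 mm up) to y = -217; its top is 64 mm up when level. Two stacked clear bins stand at x = 0, y = +110; the knob is at x = -45, y = -160 mm.
- leaf (a joint): Slope of the shelf board about its hinge rod (rad): 0 level, positive when the free (-y) end is high. Sprung: left alone it floats at about 0.03 to 0.05, clear of its foot. Some 2 to 4 N downward at the knob or at the level's red spot seats it on the foot; more force hardly moves it further.
- foot_plate: Steel plate 220 x 430 x 8 mm on the ledge under the shelf, part of the stand (origin = the stand's origin). The levelling foot comes to rest on it.
- foot_stem: The levelling foot: steel stem with a rubber ball end under the board below the knob; origin at the board's underside on the knob's axis. The foot is seated when its ball presses on the plate.
- knob_grip (a point): Middle of the foot's round black knob: 40 mm across, 30 mm tall, axis upright, any grip yaw; this point is 32 mm above the board. Clockwise seen from above lengthens the foot and raises the free end, counter-clockwise shortens it: 3.8 mm a radian, moving the bubble of the seated level about 10.6 mm a radian. Needs 0.1 N m, stays where left, moves up and down with the board.
- level: Loose yellow spirit level, 200 (x) by 30 by 30 mm, 0.25 kg, lying on the board with its x along the board, +x end towards the free (foot) end. Origin at the centre of its underside. Vial in the top face.
- vial_centre (a point): Centre of the vial, on the level's top face 32 mm above its underside, midway between two black lines 31 mm apart.
- bubble_centre (a point): Centre of the pale bubble (20 mm long) in the dark green vial. It slides along the level's x, at most 20 mm either way, to the higher end: 1 mm for every milliradian of slope, settling in about 2 s. It is between the lines when it is within 5 mm of vial_centre.
- press_spot (a point): Red square on the level's top face, 78 mm from its middle towards the foot end, 30 mm above its underside: the place to press down.
- bin_lid (a joint): Angle of the upper bin's blue lid (rad): 0 shut, up to 1.5 open. A stiff hinge: it stays where it is left. A sprung tab on its free edge meets the rim's bead at about 0.06 and has to be pushed past it with a few newtons (under 10) at the edge; latched it stays below 0.03.
- bin_lid_hinge (a point): Middle of the lid's hinge line, at the stand's +x side of the upper bin's rim, running along the stand's y, 180 mm above the ledge when the board is level. Lid 158 mm long (towards the stand's -x when shut), 126 mm wide, 5 mm thick above the rim.
- bin_lid_edge (a point): Point on the lid's upper (outer) face, midway along its width, 145 mm from the hinge line and 14 mm in from its free edge: the place to push.
- funnel: Bystander: grey plastic funnel standing mouth down, 110 mm across, 110 mm tall; origin at its underside.
- nut_driver: Bystander: nut driver with red handle, 230 mm long, lying along its x.
- ice_scraper: Bystander: blue ice scraper, 225 mm long, lying flat along its x.
- spray_can: Bystander: upright can, 66 mm across, 190 mm tall.
- grease_jar: Bystander: jar, 72 mm across, 80 mm tall.
- spare_bin: Bystander: clear bin with orange lid, 160 x 120 x 61 mm.
- tape_roll: Bystander: black ring, 90 mm across, 30 mm tall.
Things that resemble listed ones, but are neither listed nor needed, are in the scene too. Several things have the shape of the level; the one meant has the colours described above.

How it is judged (in metres and radians):
On the way, in this order (a step that is already met when the one before it is completed fails the run):
1. the bin lid is shut with its tab behind the rim (value of joint bin_lid below 0.03 rad), for 0.2 s.
2. the level is pressed, the foot is seated and the bubble is between the lines (contact force between the fingers and level above 2 N and contact force between foot_stem and foot_plate above 0.5 N and x of bubble_centre in the frame of vial_centre between -0.005 and 0.005 m), for 0.2 s.
At the end, for the whole second after the job is handed in: The lid is still latched (below 0.03 rad); the fingers press on the spirit level with more than 2 N; the foot presses on its plate with more than 0.5 N; the bubble is within 5 mm of the vial's centre; the level still lies flat on the board (tilt below 0.03 rad), along it to 0.2 rad (all of step 2 and value of joint bin_lid below 0.03 rad and angle between level's own z axis and vertical below 0.03 rad and height (world z) of level above 0.058 m and y of level in the frame of stand between -0.13 and 0 m and angle between the x axis of level and the y axis of stand, either way round below 0.2 rad); the arm keeps its last pose, push and grip.
It fails at once if the spirit level is tipped over (angle between level's own z axis and vertical above 0.5 rad).
It fails at once if a bystander is moved (distance of any of funnel, nut_driver, ice_scraper, spray_can, grease_jar, spare_bin, tape_roll from where it was at the start of the episode above 0.03 m).
It also fails if it takes over 72 s, if anything falls off the work surface, if the arm or the gripper's body presses on something with over 40 N, if the wrist force passes 120 N, or if a joint passes its speed limit or range.

### The arm

A 6-joint arm with a two-finger parallel gripper is mounted at the origin on the work surface. World frame = base frame: x ahead of the robot, y to its left, z up, the work surface at z = 0. Lengths are in m, angles in degrees, forces in N, time in s.
With the tool pointing down it reaches from about 0.3 to 0.85 m from the base axis. Payload 5.4 kg.
Tool frame: the origin (TCP) lies midway between the tips of the shut fingers; the grasp point (between the pads) lies 19 mm behind it; z points along the fingers, y is the line along which they close (so a half turn about z gives the same grasp; the last joint's range is limited). The gripper opens to 85 mm and grips with 20 to 120 N. Pads are 22 mm wide; open, the fingers measure 114 mm over their backs; the gripper's body (76 mm by 85 mm) begins 54 mm behind the grasp point. The pads swing forward as they close: fully open they stand 13 mm farther back than shut.
Start: joints at [62.16, 9.076, 91.501, -0, 79.423, -12.038], TCP at [0.157, 0.553, 0.231] pointing down, gripper open.
Joint ranges: [-166.64, 166.64], [-54.1, 131.32], [10.49, 154.53], [-73.88, 253.88], [9.74, 151.15], [-171.62, 171.62]. Speed limits (degrees/s): [147.25, 147.25, 180, 180, 180, 180].

### API

Orientations are given as [roll, pitch, yaw] about the fixed x, y, z axes, in that order (R = Rz(yaw) Ry(pitch) Rx(roll)).
In Python, from plant import arm gives the robot as it stands.
- The arm moves only by the shell command python3 -m jog 'ROWS' [FORCE]. ROWS is JSON, a list of rows, each an object with "fingers": the closure in counts, from 0 (fully open) to 255 (shut); "xyz": the shift along the tool's x, y, z in mm, a list of three; "turn": the turn, a rotation vector about the tool's x, y, z in degrees, a list of three. A call has 1 to 5 rows; each row shifts and turns the commanded pose from where the row before left it, along the tool's axes as they then stand; what a row does not reach is not made up. A row lasts 1/12 s, in which the tool goes at most 41.7 mm and 7.16 degrees, less where a joint would pass 70% of its speed; a pose out of reach is approached as far as the arm can. A call is refused whole if a number of a shift passes 41.7 or a number of a turn 7.16, either way. A call with a gripper value outside its range is refused whole. The fingers move at their own pace and stop on an object; FORCE is the grip in N (left out, the last holds). Time passes only in rows, so rows that do not move let the fingers close. It gives the time, the measured TCP pose, the force, the opening and the grip force at its end, in the units of the state.
- arm.get_obs(): the state, without advancing time (a new reading comes with each control period).
- arm.snapshot(name): name is "scene" or "top"; returns (picture, depth): 480x640x3 uint8, red, green, blue; 480x640 float32, m along the optical axis (not along the pixel's ray), 0 where there is no reading.
- arm.get_calibration(name): a dict with "fov_y" (degrees; the focal length in pixels is half the picture's height over the tangent of half this angle, whatever the lens; pixels are square), "cx", "cy" (the principal point, pixels), "k1" (the pictures are not rectified: a ray, as slopes to the right and down, at radius r is drawn at 1 + k1 r^2 times it, then the intrinsics apply), "R" (3x3) and "t" (3): a world point X has camera coordinates R X + t. Camera axes: x right, y down, z forward; pixel columns grow to the right and rows downward; lengths in m; the calibration is good to about 2 mm. A picture is of the moment at which its call begins. get_calibration takes no time and is no camera call.
- arm.close_job(): hands the job in; it is judged then, once.
The state is a dict: "clock": time; "q": joint angles; "qvel": joint speeds; "joint_efforts": joint torques, N m; "eef_pos": TCP position; "orientation": TCP orientation; "wrist_force": force on the tool from outside, world axes, zero at the start; "torque": the same for the moment, N m; "grip_width": finger opening in m; "finger_force": force on a finger pad.
Only numpy, scipy, OpenCV 4.12 (cv2) and the standard library are available. Lean on these libraries where they do the work, as an engineer would, in place of code of your own. Each camera call takes 0.05 s, during which the arm holds its last target. There are 200 camera calls.

## Working session

There is one attempt and no reset: what is moved stays moved. The work goes in short steps, Python scripts to look and compute and a shell command to move; the robot and the scene stay as the last step left them, time stands still between calls to the robot, and variables do not carry over. Pictures are saved under pics/ and viewed, at most 10 in all, crops included, and the job is handed in when it is done.

```bash
ls; mkdir -p pics; cat > h.py <<'E'
import numpy as np, cv2
from plant import arm
def cal(n):
    c=arm.get_calibration(n); f=240/np.tan(np.radians(c["fov_y"])/2)
    return f,c["cx"],c["cy"],c["k1"],np.array(c["R"]),np.array(c["t"])
def ray(n,u,v):
    f,cx,cy,k,R,t=cal(n); d=np.array([(u-cx)/f,(v-cy)/f]); p=d.copy()
    for _ in range(20): p=d/(1+k*(p@p))
    return -R.T@t, R.T@np.array([p[0],p[1],1])
def onz(n,u,v,z):
    o,d=ray(n,u,v); return o+d*(z-o[2])/d[2]
def atd(n,u,v,dep):
    o,d=ray(n,u,v); return o+d*dep
def proj(n,X):
    f,cx,cy,k,R,t=cal(n); c=R@np.array(X)+t; p=c[:2]/c[2]; p=p*(1+k*(p@p)); return p*f+[cx,cy]
def save(n,name):
    im,d=arm.snapshot(n); cv2.imwrite(f"pics/{name}.png",im[:,:,::-1]); np.save(f"pics/{name}.npy",d); return im,d
E
python3 - <<'E'
from h import *
for n in("scene","top"):
    save(n,n+"0"); print(cal(n))
print(arm.get_obs())
E
```

```text
pics
(np.float64(616.0700695295793), 320.9818909972289, 244.96226260054956, -0.11122470515716465, array([[ 0.77995927,  0.62580763,  0.00532358],
       [ 0.39009504, -0.47949804, -0.78607092],
       [-0.48937653,  0.61518001, -0.61811339]]), array([-0.41098232, -0.12069027,  2.01904774]))
(np.float64(531.4026708199358), 313.4338534907358, 238.61329215375022, -0.007768578073888097, array([[ 0.00399429, -0.99998577,  0.00353696],
       [-0.99472937, -0.00433564, -0.10244361],
       [ 0.10245748, -0.00310913, -0.99473253]]), array([-0.0529717 ,  0.54192079,  1.47178449]))
{'clock': 0.1, 'q': array([ 6.21608276e+01,  9.10882114e+00,  9.15661565e+01, -6.68480670e-04,
        7.94238963e+01, -1.20376442e+01]), 'qvel': array([ 0.04785235, -0.09771985, -0.17826128, -0.03647732, -0.0031613 ,
        0.0272907 ]), 'joint_efforts': array([-1.83164161e-04, -3.96986246e+01, -3.32339931e+01, -1.31807979e-04,
        4.11900299e-03, -2.34298170e-05]), 'eef_pos': array([0.15633356, 0.55276469, 0.23040703]), 'orientation': array([-1.79903163e+02, -1.99780951e-02,  1.64198578e+02]), 'wrist_force': array([0.02385472, 0.02971526, 0.04160312]), 'torque': array([-0.00827914,  0.02142437,  0.00850372]), 'finger_force': 0.0, 'grip_width': 0.08559689454911708}
```

View pics/scene0.png

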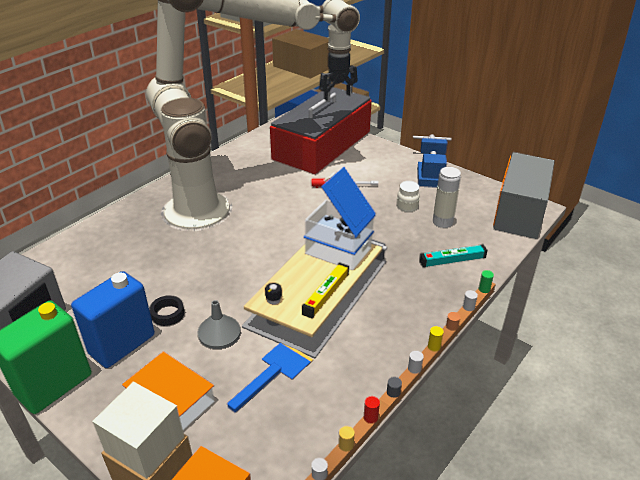

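View pics/top0.png

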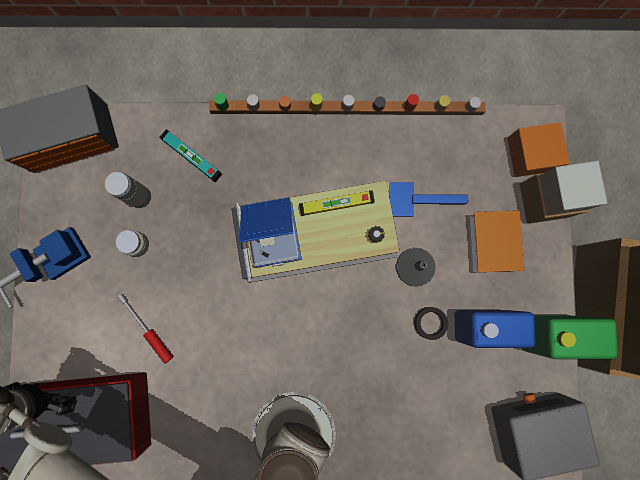

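Top view: the wanted level is yellow at (337,203) in top and (327,290) in scene. The look-alike is the teal level at (190,155)/(453,256). Knob at (375,234), open blue lid at (268,222); other blue things are the scraper (402,198) and the vise (62,252). Close crop and measurements next.

```bash
cat > m.py <<'E'
from h import *
def comps(im,mask,box,amin=8):
    u0,v0,u1,v1=box; m=np.zeros_like(mask,np.uint8); m[v0:v1,u0:u1]=mask[v0:v1,u0:u1]
    n,l,s,c=cv2.connectedComponentsWithStats(m,connectivity=8)
    return [(int(s[i,4]),c[i],l==i) for i in range(1,n) if s[i,4]>=amin]
def hsv(im): return cv2.cvtColor(im,cv2.COLOR_RGB2HSV)
E
python3 - <<'E'
from m import *
ims={n:cv2.imread(f"pics/{n}0.png")[:,:,::-1].copy() for n in("top","scene")}
dep={n:np.load(f"pics/{n}0.npy") for n in ims}
box={"top":(225,170,410,290),"scene":(240,160,395,350)}
for n in ims:
    H=hsv(ims[n]); h,s,v=[H[...,i].astype(int) for i in range(3)]
    for nm,m in dict(yellow=(h>20)&(h<33)&(s>200)&(v>150),red=((h<6)|(h>174))&(s>150)&(v>120),blue=(h>100)&(h<125)&(s>140),black=(v<50)).items():
        for a,c,l in comps(ims[n],m,box[n],6):
            vv,uu=np.nonzero(l); d=dep[n][vv,uu]; 
            P=np.array([atd(n,x,y,z) for x,y,z in zip(uu,vv,d) if z>0])
            if len(P)==0: continue
            print(n,nm,a,c.round(1),"med",np.median(P,0).round(4),"rect",cv2.minAreaRect(np.c_[uu,vv].astype(np.float32)))
            if nm=="blue" and a>300:
                P=P[P[:,2]>.15]; q=P-P.mean(0); U,S,V=np.linalg.svd(q,full_matrices=False); k=np.abs(q@V[2])<.006
                q=P[k]-P[k].mean(0);V=np.linalg.svd(q,full_matrices=False)[2];print("  plane",P[k].mean(0),V[2],S,"z",P[k][:,2].min(),P[k][:,2].max())
a=cv2.resize(ims["top"][165:290,225:415],None,fx=4,fy=4,interpolation=cv2.INTER_CUBIC)
cv2.imwrite("pics/c1.png",a[:,:,::-1])
E
```

```text
top red 27 [364.9 196.8] med [ 0.6475 -0.1889  0.1088] rect ((364.9706115722656, 196.8823699951172), (5.093247413635254, 4.850712299346924), 75.96376037597656)
top blue 635 [399.9 198.6] med [ 0.6623 -0.2997  0.0082] rect ((399.5, 199.5), (33.0, 19.0), 90.0)<stdin>:14: RuntimeWarning: Mean of empty slice.
  ret = um.true_divide(
Traceback (most recent call last):
IndexError: index 2 is out of bounds for axis 0 with size 0
```

```bash
python3 - <<'E'
from m import *
ims={n:cv2.imread(f"pics/{n}0.png")[:,:,::-1].copy() for n in("top","scene")}
a=cv2.resize(ims["top"][165:290,225:415],None,fx=4,fy=4,interpolation=cv2.INTER_CUBIC)
cv2.imwrite("pics/c1.png",a[:,:,::-1])
dep={n:np.load(f"pics/{n}0.npy") for n in ims}
box={"top":(225,170,385,290),"scene":(240,160,395,345)}
print(hsv(ims["top"])[200:206,315:322].reshape(-1,3)[::6])
for n in ims:
    H=hsv(ims[n]); h,s,v=[H[...,i].astype(int) for i in range(3)]
    for nm,m in dict(yellow=(h>22)&(h<33)&(s>190)&(v>120),red=((h<6)|(h>174))&(s>150)&(v>120),blue=(h>100)&(h<125)&(s>140),black=(v<50)).items():
        for a,c,l in comps(ims[n],m,box[n],15):
            vv,uu=np.nonzero(l); d=dep[n][vv,uu]; 
            P=np.array([atd(n,x,y,z) for x,y,z in zip(uu,vv,d) if z>0])
            if len(P)==0: continue
            r=cv2.minAreaRect(np.c_[uu,vv].astype(np.float32))
            print(n,nm,a,c.round(1),"med",np.median(P,0).round(4),"rect",np.round(r[0]+r[1]+(r[2],),1))
            if nm=="blue" and a>300:
                P=P[P[:,2]>.18]; q=P-P.mean(0); V=np.linalg.svd(q,full_matrices=False)[2]; k=np.abs(q@V[2])<.006
                Q=P[k];q=Q-Q.mean(0);V=np.linalg.svd(q,full_matrices=False)[2];print("  plane",Q.mean(0),V[2],"z",Q[:,2].min(),Q[:,2].max(),len(P),k.sum())
                bx=cv2.boxPoints(r); print(bx.round(0).tolist())
E
```

```text
[[ 34  53 120]
 [ 31 181 173]
 [ 31 185 175]
 [ 31 175 175]
 [ 31 173 175]
 [ 32 175 175]
 [ 31 173 175]]
top red 27 [364.9 196.8] med [ 0.6475 -0.1889  0.1088] rect [365.  196.9   5.1   4.9  76. ]
top blue 1859 [265.6 219.5] med [0.5641 0.0652 0.2556] rect [265.  219.4  36.1  57.2  80. ]
  plane [0.56523106 0.06541062 0.25350749] [0.72917201 0.15733494 0.66599842] z 0.18368284419665004 0.3105622696481676 1846 1845
[[234.0, 207.0], [290.0, 197.0], [296.0, 232.0], [240.0, 242.0]]
top black 38 [371.3 196.5] med [ 0.6482 -0.2053  0.1097] rect [371.2 196.9  12.    3.4  85.2]
top black 40 [301.4 209.4] med [ 0.6133 -0.0168  0.1027] rect [301.5 209.4  11.6   3.1  78.7]
top black 77 [375.7 233.4] med [ 0.5522 -0.2145  0.1206] rect [375.8 233.8  14.8  15.6  45. ]
top black 19 [265.  254.2] med [0.489  0.0745 0.1504] rect [264.9 254.2   6.3   2.6  21.8]Traceback (most recent call last):
  File "<stdin>", line 13, in <module>
  File "h.py", line 13, in atd
    o,d=ray(n,u,v); return o+d*dep
        ~~~^^^^^^^
  File "h.py", line 7, in ray
    f,cx,cy,k,R,t=cal(n); d=np.array([(u-cx)/f,(v-cy)/f]); p=d.copy()
                  ~~~^^^
  File "h.py", line 4, in cal
    c=arm.get_calibration(n); f=240/np.tan(np.radians(c["fov_y"])/2)
ValueError: time passes only in moves, steps and waits
```

View pics/c1.png

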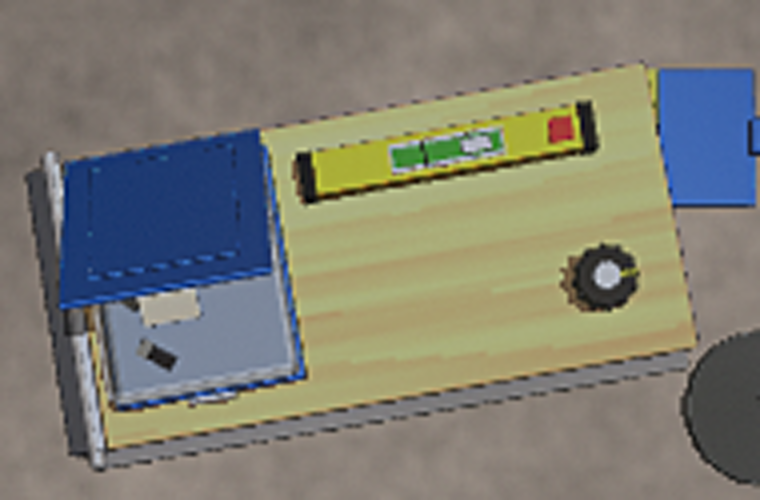

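The crop shows the yellow level with its red spot at the right (foot) end. The bubble in the green vial is near crop (480,145), towards the foot end. The blue lid is open, about 0.84 rad from its depth plane, and the knob is at crop (605,275). This matches the description.

```bash
python3 - <<'E'
import re
s=open('h.py').read()
s=s.replace('''def cal(n):
    c=arm''','''import functools
@functools.lru_cache(None)
def cal(n):
    c=arm''')
s+='''
from scipy.spatial.transform import Rotation as Ro
def to(X,pr=True):
    o=arm.get_obs(); R=Ro.from_euler('xyz',o['orientation'],degrees=True)
    d=R.inv().apply(np.array(X)-o['eef_pos'])*1000; print('clock',o['clock'],'pos',o['eef_pos'].round(4),'rpy',o['orientation'].round(1),'shift',d.round(1),'F',o['wrist_force'].round(1)); return d
'''
open('h.py','w').write(s)
E
python3 - <<'E'
from m import *
im=cv2.imread("pics/top0.png")[:,:,::-1].copy(); D=np.load("pics/top0.npy")
# board plane + edges via depth, lid corners
H=hsv(im); h,s,v=[H[...,i].astype(int) for i in range(3)]
(a,c,l),=[x for x in comps(im,(h>100)&(h<125)&(s>140),(225,170,385,290),300)]
vv,uu=np.nonzero(l)
P=np.array([atd("top",x,y,D[y,x]) for x,y in zip(uu,vv)]); P=P[P[:,2]>.18]
kn=np.array([.5522,-.2145])
for yaw in (9,10,11):
    w=np.radians(yaw); R=np.array([[np.cos(w),-np.sin(w)],[np.sin(w),np.cos(w)]])
    o=kn-R@[-.045,-.16]; q=np.c_[(P[:,:2]-o)@R,P[:,2]]
    print(yaw,"o",o.round(4),"lid x'",q[:,0].min(),q[:,0].max(),"y'",np.percentile(q[:,1],[1,99]),
     "fit z=ax+by+c",np.linalg.lstsq(np.c_[q[:,:2],np.ones(len(q))],q[:,2],rcond=None)[0])
    # board pts
    B=[]
    for uu2 in range(305,365,3):
        for v2 in range(225,250,3):
            if D[v2,uu2]>0:B.append(atd("top",uu2,v2,D[v2,uu2]))
    B=np.array(B); b=(B[:,:2]-o)@R; print("  board",np.linalg.lstsq(np.c_[b,np.ones(len(b))],B[:,2],rcond=None)[0])
    for e in [(385.5,181.5),(397.5,251.5),(251.5,276.5),(401,249)]: print("   corner",(R.T@(onz("top",*e,.072)[:2]-o)).round(3))
to([.522,.057,.40]); print(-cal("top")[4].T@cal("top")[5])
E
```

```text
9 o [ 0.5716 -0.0494] lid x' -0.18035146698850588 0.06813443556601786 y' [0.0527808  0.17534478] fit z=ax+by+c [-1.90973779 -0.3303666   0.31730714]
  board [-0.00402409 -0.02931009  0.07312672]
   corner [ 0.093 -0.217]
   corner [-0.104 -0.218]
   corner [-0.11   0.186]
   corner [-0.098 -0.228]
10 o [ 0.5687 -0.0491] lid x' -0.17698013051206132 0.07213104568771045 y' [0.05144508 0.17405536] fit z=ax+by+c [-1.91521262 -0.29698676  0.32240155]
  board [-0.00453501 -0.0292354   0.07311568]
   corner [ 0.092 -0.22 ]
   corner [-0.105 -0.217]
   corner [-0.104  0.187]
   corner [-0.1   -0.227]
11 o [ 0.5658 -0.0489] lid x' -0.1735685916093426 0.07779608382488702 y' [0.0499121  0.17365292] fit z=ax+by+c [-1.92010406 -0.26351646  0.32753668]
  board [-0.00504455 -0.0291518   0.07310613]
   corner [ 0.091 -0.222]
   corner [-0.106 -0.215]
   corner [-0.098  0.188]
   corner [-0.101 -0.226]
clock 0.1 pos [0.1563 0.5528 0.2304] rpy [-179.9   -0.   164.2] shift [-486.8 -377.7 -169.1] F [0. 0. 0.]
[ 0.38848077 -0.04604541  1.51973559]
```

```bash

python3 -m jog '[{"fingers":255,"xyz":[0,0,-40],"turn":[0,0,0]},{"fingers":255,"xyz":[0,0,-40],"turn":[0,0,0]},{"fingers":255,"xyz":[0,0,-40],"turn":[0,0,0]},{"fingers":255,"xyz":[0,0,-40],"turn":[0,0,0]},{"fingers":255,"xyz":[-20,-15,-15],"turn":[0,0,0]}]' 30
python3 -m jog '[{"fingers":255,"xyz":[-32,-25,0],"turn":[0,0,0]},{"fingers":255,"xyz":[-32,-25,0],"turn":[0,0,0]},{"fingers":255,"xyz":[-32,-25,0],"turn":[0,0,0]},{"fingers":255,"xyz":[-32,-25,0],"turn":[0,0,0]},{"fingers":255,"xyz":[-32,-25,0],"turn":[0,0,0]}]'
python3 -m jog '[{"fingers":255,"xyz":[-32,-25,0],"turn":[0,0,0]},{"fingers":255,"xyz":[-32,-25,0],"turn":[0,0,0]},{"fingers":255,"xyz":[-32,-25,0],"turn":[0,0,0]},{"fingers":255,"xyz":[-32,-25,0],"turn":[0,0,0]},{"fingers":255,"xyz":[-32,-25,0],"turn":[0,0,0]}]'
python3 -c "
from h import *
to([.53,.057,.33])"
```

```text
clock: 0.52
eef_pos: [0.1706, 0.5358, 0.4124]
orientation: [179.5, 0.0, 164.4]
wrist_force: [0.1, 0.6, 1.4]
grip_width: 0.0256
finger_force: 0.0
clock: 0.93
eef_pos: [0.2921, 0.3678, 0.4059]
orientation: [-180.0, -0.0, 164.2]
wrist_force: [0.6, 0.2, 0.2]
grip_width: -0.0
finger_force: 0.0
clock: 1.35
eef_pos: [0.4122, 0.2038, 0.406]
orientation: [-180.0, -0.0, 164.2]
wrist_force: [0.4, 1.2, -0.6]
grip_width: -0.0002
finger_force: 0.0
clock 1.35 pos [0.4122 0.2038 0.406 ] rpy [-180.    -0.   164.2] shift [-153.4 -109.2   76. ] F [ 0.4  1.2 -0.6]
```

```bash

python3 -m jog '[{"fingers":255,"xyz":[-31,-22,5],"turn":[0,0,0]},{"fingers":255,"xyz":[-31,-22,10],"turn":[0,0,0]},{"fingers":255,"xyz":[-31,-22,15],"turn":[0,0,0]},{"fingers":255,"xyz":[-30,-22,15],"turn":[0,0,0]},{"fingers":255,"xyz":[-30,-21,15],"turn":[0,0,0]}]' 30
python3 -m jog '[{"fingers":255,"xyz":[0,0,16],"turn":[0,0,0]},{"fingers":255,"xyz":[0,0,0],"turn":[0,0,0]},{"fingers":255,"xyz":[0,0,8],"turn":[0,0,0]},{"fingers":255,"xyz":[0,0,8],"turn":[0,0,0]}]'
python3 - <<'E'
from h import *
to([.53,.057,.31])
im,d=save("top","t1"); im2,d2=save("scene","s1")
a=np.hstack([cv2.resize(im[160:290,225:355],(400,400)),cv2.resize(im2[150:290,270:410],(400,400))]); cv2.imwrite("pics/c2.png",a[:,:,::-1])
E
```

```text
clock: 1.77
eef_pos: [0.5298, 0.0573, 0.3453]
orientation: [-180.0, -0.0, 164.2]
wrist_force: [-0.2, 1.4, -0.8]
grip_width: 0.0002
finger_force: 0.0
clock: 2.1
eef_pos: [0.5293, 0.0598, 0.3152]
orientation: [180.0, 0.1, 164.3]
wrist_force: [-0.4, -0.2, 1.1]
grip_width: 0.0
finger_force: 0.0
clock 2.1 pos [0.5293 0.0598 0.3152] rpy [1.800e+02 1.000e-01 1.643e+02] shift [-1.4 -2.5  5.2] F [-0.4 -0.2  1.1]
```

View pics/c2.png

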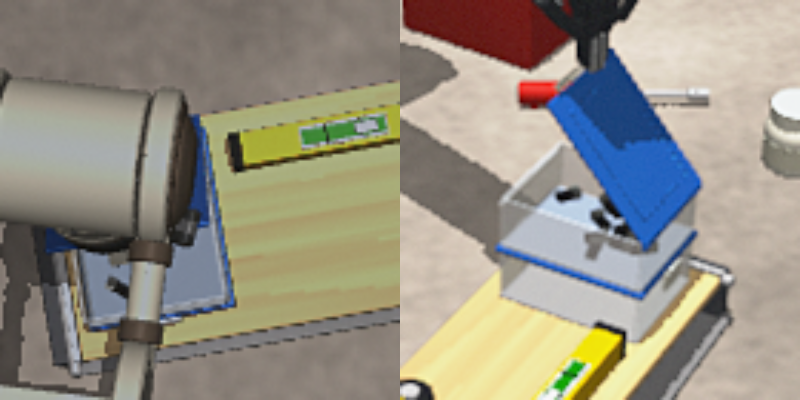

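The crops show the shut fingertips just over the lid's outer face near its free edge (right crop, 595,75). I'll go 8 mm further from the edge and then follow the arc.

```bash

python3 -m jog '[{"fingers":255,"xyz":[-7,3.5,0],"turn":[0,0,0]},{"fingers":255,"xyz":[0,0,10],"turn":[0,0,0]},{"fingers":255,"xyz":[0,0,5],"turn":[0,0,0]},{"fingers":255,"xyz":[6,-3,8],"turn":[0,0,0]},{"fingers":255,"xyz":[6,-3,8],"turn":[0,0,0]}]'
python3 -m jog '[{"fingers":255,"xyz":[5,-2.5,8],"turn":[0,0,0]},{"fingers":255,"xyz":[5,-2.5,8],"turn":[0,0,0]},{"fingers":255,"xyz":[4,-2,9],"turn":[0,0,0]},{"fingers":255,"xyz":[4,-2,9],"turn":[0,0,0]}]'
python3 - <<'E'
from h import *
to([.53,.057,.2])
im2,d2=save("scene","s2"); save("top","t2")
cv2.imwrite("pics/c3.png",cv2.resize(im2[150:290,270:410],(560,560))[:,:,::-1])
E
```

```text
clock: 2.62
eef_pos: [0.5235, 0.0583, 0.2826]
orientation: [-180.0, -0.0, 164.2]
wrist_force: [-0.1, -0.3, -0.3]
grip_width: 0.0002
finger_force: 0.1
clock: 2.95
eef_pos: [0.5035, 0.0544, 0.2485]
orientation: [-180.0, -0.0, 164.2]
wrist_force: [-0.3, -0.8, 0.2]
grip_width: 0.0003
finger_force: 0.0
clock 2.95 pos [0.5035 0.0544 0.2485] rpy [-180.    -0.   164.2] shift [-24.8   9.7  48.5] F [-0.3 -0.8  0.2]
```

View pics/c3.png

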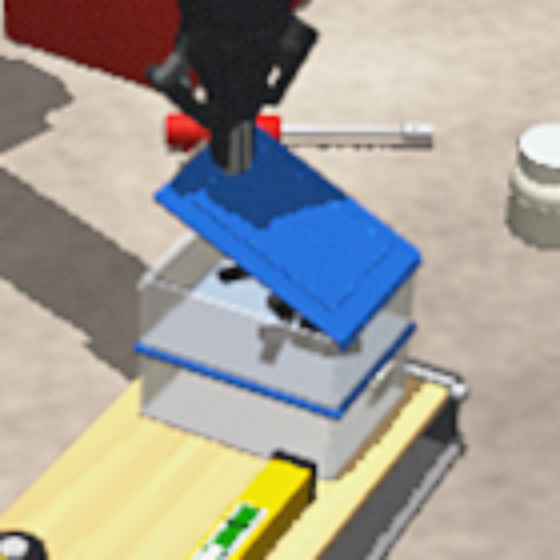

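The lid is following the fingertips and is now about half shut, with the contact near its edge (235,160). I'll keep going.

```bash

python3 -m jog '[{"fingers":255,"xyz":[4,-2,12],"turn":[0,0,0]},{"fingers":255,"xyz":[3,-1.5,12],"turn":[0,0,0]},{"fingers":255,"xyz":[2,-1,12],"turn":[0,0,0]},{"fingers":255,"xyz":[1,0,10],"turn":[0,0,0]},{"fingers":255,"xyz":[0,0,8],"turn":[0,0,0]}]'
python3 -m jog '[{"fingers":255,"xyz":[0,0,4],"turn":[0,0,0]},{"fingers":255,"xyz":[0,0,3],"turn":[0,0,0]},{"fingers":255,"xyz":[0,0,3],"turn":[0,0,0]}]'
python3 -m jog '[{"fingers":255,"xyz":[0,0,2],"turn":[0,0,0]},{"fingers":255,"xyz":[0,0,0],"turn":[0,0,0]}]'
```

```text
clock: 3.47
eef_pos: [0.4923, 0.0527, 0.1939]
orientation: [-180.0, -0.1, 164.2]
wrist_force: [-3.7, -2.2, 8.9]
grip_width: -0.0002
finger_force: 4.0
clock: 3.72
eef_pos: [0.4933, 0.0516, 0.1867]
orientation: [-179.8, 0.0, 164.2]
wrist_force: [-9.0, -8.2, 18.0]
grip_width: -0.0
finger_force: 8.9
clock: 3.88
eef_pos: [0.4938, 0.0507, 0.1861]
orientation: [-179.8, 0.1, 164.2]
wrist_force: [-6.7, -6.6, 14.7]
grip_width: 0.0002
finger_force: 7.0
```

```bash

python3 -m jog '[{"fingers":255,"xyz":[0,0,-30],"turn":[0,0,0]},{"fingers":255,"xyz":[0,0,-30],"turn":[0,0,0]},{"fingers":0,"xyz":[-15,-30,-10],"turn":[0,0,0]},{"fingers":0,"xyz":[-18,-36,0],"turn":[0,0,0]},{"fingers":0,"xyz":[-18,-36,0],"turn":[0,0,0]}]'
python3 - <<'E'
from m import *
im,D=save("top","t3"); im2,D2=save("scene","s3")
for n,e,b in (("top",im,(225,170,305,290)),("scene",im2,(290,160,385,270))):
    d=D if n=="top" else D2
    H=hsv(e); h,s,v=[H[...,i].astype(int) for i in range(3)]
    for a,c,l in comps(e,(h>100)&(h<125)&(s>140),b,300):
        vv,uu=np.nonzero(l); P=np.array([atd(n,x,y,d[y,x]) for x,y in zip(uu,vv) if d[y,x]>0]); P=P[P[:,2]>.16]
        w=np.radians(10); R=np.array([[np.cos(w),-np.sin(w)],[np.sin(w),np.cos(w)]]); q=(P[:,:2]-[.567,-.049])@R
        k=np.ones(len(q),bool)
        for _ in range(4):
            A=np.c_[q,np.ones(len(q))]; f=np.linalg.lstsq(A[k],P[k,2],rcond=None)[0]; k=np.abs(A@f-P[:,2])<.004
        print(n,a,"lid slopes x',y',c",f,k.sum(),"x'",q[:,0].min(),q[:,0].max(),"z",np.median(P[:,2]))
f=cv2.imread("pics/scene0.png")[:,:,::-1]; 
for n,g,u0,v0,u1,v1 in (("top",im,366,223,387,244),("scene",im2,262,280,286,302)):
    H=hsv(g.copy())[v0:v1,u0:u1].astype(int); vv,uu=np.nonzero((H[...,2]<60)); print(n,uu.mean()+u0,vv.mean()+v0,uu.min()+u0,uu.max()+u0,vv.min()+v0,vv.max()+v0)
    vv,uu=np.nonzero((H[...,2]>140)&(H[...,1]<40)); print(" cap",uu.mean()+u0,vv.mean()+v0,len(uu),onz(n,uu.mean()+u0,vv.mean()+v0,.125))
cv2.imwrite("pics/c4.png",np.hstack([cv2.resize(im[165:290,225:415],(480,316)),cv2.resize(im2[160:350,235:395],(266,316))])[:,:,::-1])
E
```

```text
clock: 4.3
eef_pos: [0.5156, -0.0603, 0.2552]
orientation: [180.0, 0.2, 164.3]
wrist_force: [0.6, 0.6, 0.0]
grip_width: 0.0358
finger_force: 0.0
top 2051 lid slopes x',y',c [-0.01084439 -0.06088853  0.19767696] 1695 x' -0.08498418629881214 0.07499710067732684 z 0.1898689131342678
top 300 lid slopes x',y',c [0.01923661 0.01941868 0.19141409] 237 x' -0.08506125889968162 -0.033008143627119665 z 0.1914125083829341
scene 1510 lid slopes x',y',c [-0.00203541 -0.03466525  0.19226193] 1277 x' -0.08232834810038929 0.07642505898778476 z 0.18882899706536754
top 375.16312056737587 234.53191489361703 368 383 226 242
 cap 376.46875 233.3125 32 [ 0.54694675 -0.21692712  0.125     ]
scene 273.28205128205127 292.9641025641026 265 281 283 300
 cap 269.08 284.26 50 [ 0.53878459 -0.22349905  0.125     ]
```

View pics/c4.png

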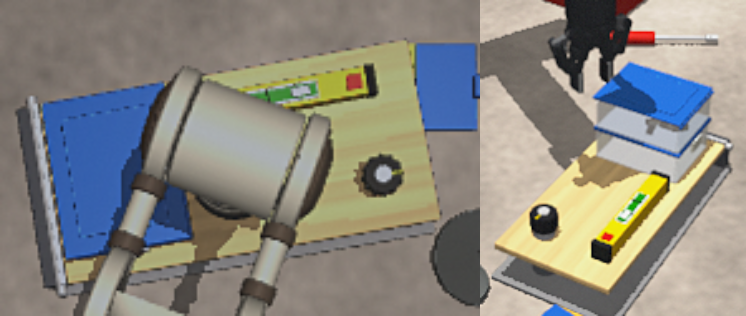

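Both views show the lid flat and shut: its slope is about 0, so it is past the 0.06 bead and latched. The knob is at (380,174) in the left crop.

```bash

python3 -m jog '[{"fingers":0,"xyz":[-18,-36,0],"turn":[0,0,0]},{"fingers":0,"xyz":[-18,-36,0],"turn":[0,0,0]},{"fingers":0,"xyz":[-18,-36,0],"turn":[0,0,0]},{"fingers":0,"xyz":[0,0,0],"turn":[0,0,7]},{"fingers":0,"xyz":[0,0,0],"turn":[0,0,7]}]'
python3 -m jog '[{"fingers":0,"xyz":[0,0,0],"turn":[0,0,7]},{"fingers":0,"xyz":[0,0,0],"turn":[0,0,7]},{"fingers":0,"xyz":[0,0,0],"turn":[0,0,7]},{"fingers":0,"xyz":[0,0,0],"turn":[0,0,7]},{"fingers":0,"xyz":[0,0,0],"turn":[0,0,7]}]'
python3 -m jog '[{"fingers":0,"xyz":[0,0,0],"turn":[0,0,7]},{"fingers":0,"xyz":[0,0,0],"turn":[0,0,7]},{"fingers":0,"xyz":[0,0,0],"turn":[0,0,0]}]'
python3 - <<'E'
from h import *
from scipy.optimize import least_squares as L
to([.547,-.216,.087])
o1,d1=ray("top",376,234);o2,d2=ray("scene",272.5,291)
A=np.c_[d1,-d2]; s=np.linalg.lstsq(A,o2-o1,rcond=None)[0]; print(o1+d1*s[0],o2+d2*s[1])
E
```

```text
clock: 4.82
eef_pos: [0.5372, -0.1795, 0.2529]
orientation: [180.0, -0.0, 149.7]
wrist_force: [-0.4, 1.3, -0.7]
grip_width: 0.0851
finger_force: 0.0
clock: 5.23
eef_pos: [0.5372, -0.1771, 0.2532]
orientation: [180.0, -0.0, 114.9]
wrist_force: [-0.3, 0.1, -0.2]
grip_width: 0.0853
finger_force: 0.0
clock: 5.48
eef_pos: [0.5372, -0.1772, 0.2532]
orientation: [180.0, -0.0, 101.1]
wrist_force: [-0.5, -0.3, -0.0]
grip_width: 0.0857
finger_force: 0.0
clock 5.4833 pos [ 0.5372 -0.1772  0.2532] rpy [180.   -0.  101.1] shift [-40.1   2.1 166.2] F [-0.5 -0.3 -0. ]
[ 0.54750758 -0.21826591  0.1036786 ] [ 0.5458174  -0.21991565  0.10368943]
```

```bash

python3 -m jog '[{"fingers":0,"xyz":[-20,1,30],"turn":[0,0,0]},{"fingers":0,"xyz":[-21,1,30],"turn":[0,0,0]},{"fingers":0,"xyz":[0,0,35],"turn":[0,0,0]},{"fingers":0,"xyz":[0,0,35],"turn":[0,0,0]},{"fingers":0,"xyz":[0,0,20],"turn":[0,0,0]}]'
python3 -m jog '[{"fingers":0,"xyz":[0,0,10],"turn":[0,0,0]},{"fingers":0,"xyz":[0,0,6],"turn":[0,0,0]},{"fingers":255,"xyz":[0,0,0],"turn":[0,0,0]},{"fingers":255,"xyz":[0,0,0],"turn":[0,0,0]},{"fingers":255,"xyz":[0,0,0],"turn":[0,0,0]}]' 30
python3 -m jog '[{"fingers":255,"xyz":[0,0,0],"turn":[0,0,0]},{"fingers":255,"xyz":[0,0,0],"turn":[0,0,0]},{"fingers":255,"xyz":[0,0,0],"turn":[0,0,0]},{"fingers":255,"xyz":[0,0,0],"turn":[0,0,0]}]'
```

```text
clock: 5.9
eef_pos: [0.5449, -0.2163, 0.0989]
orientation: [-179.8, -0.2, 101.4]
wrist_force: [0.5, 0.4, -0.9]
grip_width: 0.0852
finger_force: 0.0
clock: 6.32
eef_pos: [0.5482, -0.2185, 0.0894]
orientation: [179.8, 0.2, 101.2]
wrist_force: [-0.7, 0.1, -0.2]
grip_width: 0.0518
finger_force: 0.0
clock: 6.65
eef_pos: [0.5472, -0.2187, 0.0882]
orientation: [180.0, 0.1, 101.2]
wrist_force: [-0.9, -4.9, 2.1]
grip_width: 0.0392
finger_force: 32.7
```

```bash

python3 -m jog '[{"fingers":255,"xyz":[0,0,2],"turn":[0,0,0]},{"fingers":255,"xyz":[0,0,0],"turn":[0,0,0]}]'
python3 -m jog '[{"fingers":255,"xyz":[0,0,2],"turn":[0,0,0]},{"fingers":255,"xyz":[0,0,0],"turn":[0,0,0]}]'
python3 -m jog '[{"fingers":255,"xyz":[0,0,2],"turn":[0,0,0]},{"fingers":255,"xyz":[0,0,0],"turn":[0,0,0]}]'
python3 -m jog '[{"fingers":255,"xyz":[0,0,2],"turn":[0,0,0]},{"fingers":255,"xyz":[0,0,0],"turn":[0,0,0]}]'
```

```text
clock: 6.82
eef_pos: [0.5472, -0.219, 0.0858]
orientation: [179.9, 0.1, 101.2]
wrist_force: [-1.8, -5.4, 1.5]
grip_width: 0.0391
finger_force: 32.8
clock: 6.98
eef_pos: [0.5473, -0.2192, 0.084]
orientation: [179.9, 0.2, 101.2]
wrist_force: [-2.2, -5.1, 2.6]
grip_width: 0.0393
finger_force: 32.9
clock: 7.15
eef_pos: [0.5473, -0.2194, 0.0821]
orientation: [179.9, 0.2, 101.2]
wrist_force: [-2.2, -6.1, 2.6]
grip_width: 0.0392
finger_force: 32.9
clock: 7.32
eef_pos: [0.5473, -0.2196, 0.0811]
orientation: [180.0, 0.2, 101.2]
wrist_force: [-4.8, -6.0, 7.6]
grip_width: 0.0395
finger_force: 33.6
```

```bash

for i in 1 2 3 4 5; do python3 -m jog '[{"fingers":255,"xyz":[0,0,0],"turn":[0,0,0]},{"fingers":255,"xyz":[0,0,0],"turn":[0,0,0]},{"fingers":255,"xyz":[0,0,0],"turn":[0,0,0]},{"fingers":255,"xyz":[0,0,0],"turn":[0,0,0]},{"fingers":255,"xyz":[0,0,0],"turn":[0,0,0]}]' >/dev/null; done
cat > b.py <<'E'
from m import *
import sys
def crop(n,im,box,nm):
    u0,v0,u1,v1=box; return cv2.resize(im[v0:v1,u0:u1],None,fx=8,fy=8,interpolation=cv2.INTER_CUBIC)
def run(tag):
    im,D=save("top","t"+tag); im2,D2=save("scene","s"+tag)
    to([.6475,-.1885,.1])
    for n,e,b in(("top",im,(290,180,380,225)),("scene",im2,(295,255,360,325))):
        H=hsv(e); h,s,v=[H[...,i].astype(int) for i in range(3)]
        for nm,m in dict(green=(h>45)&(h<85)&(s>90),white=(v>150)&(s<60)).items():
            for a,c,l in comps(e,m,b,6):
                vv,uu=np.nonzero(l); print(n,nm,a,c.round(1),(uu.min(),uu.max(),vv.min(),vv.max()),onz(n,*c,.098).round(4))
    a=crop("top",im,(296,185,376,220),0); b=cv2.resize(im2[255:325,297:357],None,fx=8,fy=8,interpolation=cv2.INTER_CUBIC)
    cv2.imwrite(f"pics/b{tag}_top.png",a[:,:,::-1]);cv2.imwrite(f"pics/b{tag}_sc.png",b[:,:,::-1])
if __name__=="__main__": run(sys.argv[1])
E
python3 b.py 4
```

```text
clock 9.5 pos [ 0.5473 -0.2195  0.0811] rpy [180.    0.2 101.2] shift [ 10.9 104.3 -18.9] F [-3.6 -5.1  7.2]
top green 18 [348.1 200.1] (np.int64(346), np.int64(350), np.int64(198), np.int64(202)) [ 0.6402 -0.1439  0.098 ]
top green 66 [331.1 203.3] (np.int64(324), np.int64(339), np.int64(200), np.int64(206)) [ 0.6313 -0.0979  0.098 ]
top white 9 [329.7 188.3] (np.int64(328), np.int64(331), np.int64(187), np.int64(189)) [ 0.6724 -0.094   0.098 ]
top white 161 [372.3 206.2] (np.int64(363), np.int64(379), np.int64(192), np.int64(219)) [ 0.6239 -0.2096  0.098 ]
top white 32 [341.6 200.7] (np.int64(335), np.int64(345), np.int64(198), np.int64(205)) [ 0.6386 -0.1264  0.098 ]
top white 12 [328.2 200.7] (np.int64(324), np.int64(333), np.int64(200), np.int64(202)) [ 0.6385 -0.09    0.098 ]
top white 9 [347.6 203.4] (np.int64(344), np.int64(351), np.int64(203), np.int64(204)) [ 0.6311 -0.1425  0.098 ]
top white 7 [327.9 206.9] (np.int64(325), np.int64(330), np.int64(206), np.int64(207)) [ 0.6215 -0.0892  0.098 ]
top white 79 [376.7 216. ] (np.int64(372), np.int64(379), np.int64(207), np.int64(223)) [ 0.597  -0.2212  0.098 ]
top white 14 [360.2 223.2] (np.int64(358), np.int64(363), np.int64(222), np.int64(224)) [ 0.5772 -0.1766  0.098 ]
scene green 42 [328.7 282.8] (np.int64(324), np.int64(333), np.int64(278), np.int64(287)) [ 0.6326 -0.1009  0.098 ]
scene green 12 [319.8 293.6] (np.int64(318), np.int64(322), np.int64(292), np.int64(295)) [ 0.6406 -0.1472  0.098 ]
scene white 433 [339.4 259.7] (np.int64(307), np.int64(359), np.int64(255), np.int64(270)) [ 0.5974 -0.0093  0.098 ]
scene white 93 [325.7 287. ] (np.int64(318), np.int64(335), np.int64(277), np.int64(296)) [ 0.6368 -0.1186  0.098 ]
scene white 348 [351.6 314.1] (np.int64(336), np.int64(359), np.int64(293), np.int64(324)) [ 0.747  -0.1558  0.098 ]
```

```bash
python3 -c "
import cv2,numpy as np
a=cv2.imread('pics/b4_top.png');b=cv2.imread('pics/b4_sc.png')
c=np.zeros((b.shape[0]+a.shape[0],640,3),np.uint8);c[:a.shape[0]]=a;c[a.shape[0]:,:b.shape[1]]=b
cv2.imwrite('pics/v4.png',cv2.resize(c,(448,588)))"
```

```text
(no output)
```

View pics/v4.png

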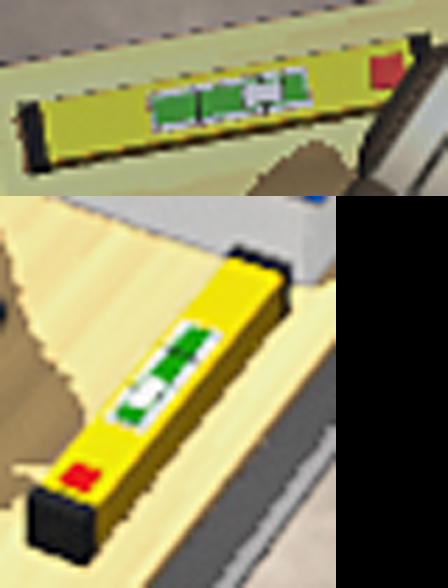

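The bubble is at (264,92) in the upper crop and the vial centre is near (230,97), so the bubble sits about +16.5 mm towards the foot. That calls for about 1.55 rad (89°) counter-clockwise, which is a negative turn about tool z.

```bash

python3 -m jog '[{"fingers":255,"xyz":[0,0,0],"turn":[0,0,-6]},{"fingers":255,"xyz":[0,0,0],"turn":[0,0,-6]},{"fingers":255,"xyz":[0,0,0],"turn":[0,0,-6]},{"fingers":255,"xyz":[0,0,0],"turn":[0,0,-6]},{"fingers":255,"xyz":[0,0,0],"turn":[0,0,-6]}]'
python3 -m jog '[{"fingers":255,"xyz":[0,0,0.5],"turn":[0,0,-6]},{"fingers":255,"xyz":[0,0,0.5],"turn":[0,0,-6]},{"fingers":255,"xyz":[0,0,0.5],"turn":[0,0,-6]},{"fingers":255,"xyz":[0,0,0.5],"turn":[0,0,-6]},{"fingers":255,"xyz":[0,0,0.5],"turn":[0,0,-6]}]'
python3 -m jog '[{"fingers":255,"xyz":[0,0,0.5],"turn":[0,0,-6]},{"fingers":255,"xyz":[0,0,0.5],"turn":[0,0,-6]},{"fingers":255,"xyz":[0,0,0.5],"turn":[0,0,-6]},{"fingers":255,"xyz":[0,0,0.5],"turn":[0,0,-6]},{"fingers":255,"xyz":[0,0,0.5],"turn":[0,0,-5]}]'
python3 -m jog '[{"fingers":255,"xyz":[0,0,1],"turn":[0,0,0]},{"fingers":255,"xyz":[0,0,0],"turn":[0,0,0]},{"fingers":255,"xyz":[0,0,0],"turn":[0,0,0]}]'
```

```text
clock: 9.92
eef_pos: [0.5465, -0.22, 0.0803]
orientation: [-179.8, 0.1, 131.5]
wrist_force: [-4.6, -8.6, 3.3]
grip_width: 0.0391
finger_force: 33.0
clock: 10.33
eef_pos: [0.5461, -0.2209, 0.0778]
orientation: [-179.7, 0.0, 161.5]
wrist_force: [-6.6, -12.1, 4.2]
grip_width: 0.0389
finger_force: 33.2
clock: 10.75
eef_pos: [0.5462, -0.2219, 0.0757]
orientation: [-179.6, -0.1, -169.5]
wrist_force: [-9.8, -14.5, 5.5]
grip_width: 0.0385
finger_force: 33.2
clock: 11.0
eef_pos: [0.5462, -0.222, 0.0752]
orientation: [-179.6, -0.1, -169.8]
wrist_force: [-8.9, -12.8, 8.3]
grip_width: 0.0392
finger_force: 33.7
```

```bash

for i in 1 2 3 4 5; do python3 -m jog '[{"fingers":255,"xyz":[0,0,0],"turn":[0,0,0]},{"fingers":255,"xyz":[0,0,0],"turn":[0,0,0]},{"fingers":255,"xyz":[0,0,0],"turn":[0,0,0]},{"fingers":255,"xyz":[0,0,0],"turn":[0,0,0]},{"fingers":255,"xyz":[0,0,0],"turn":[0,0,0]}]' >/dev/null; done
python3 b.py 5 | grep -v "top white"; python3 -c "
import cv2,numpy as np
a=cv2.imread('pics/b5_top.png');b=cv2.imread('pics/b5_sc.png')
c=np.zeros((b.shape[0]+a.shape[0],640,3),np.uint8);c[:a.shape[0]]=a;c[a.shape[0]:,:b.shape[1]]=b
cv2.imwrite('pics/v5.png',cv2.resize(c,(448,588)))"
```

```text
clock 13.1833 pos [ 0.5462 -0.222   0.0753] rpy [-1.796e+02 -1.000e-01 -1.698e+02] shift [-105.6   14.8  -25.1] F [ -8.8 -12.9   7.8]
top green 43 [345.  201.3] (np.int64(339), np.int64(350), np.int64(199), np.int64(204)) [ 0.6371 -0.1356  0.098 ]
top green 39 [328.1 204. ] (np.int64(324), np.int64(333), np.int64(201), np.int64(206)) [ 0.6293 -0.0899  0.098 ]
scene green 28 [329.9 282.6] (np.int64(326), np.int64(333), np.int64(280), np.int64(286)) [ 0.6345 -0.0984  0.098 ]
scene green 29 [321.5 292.9] (np.int64(318), np.int64(325), np.int64(290), np.int64(296)) [ 0.6424 -0.1427  0.098 ]
scene white 467 [338.7 260.1] (np.int64(305), np.int64(359), np.int64(255), np.int64(271)) [ 0.5969 -0.0119  0.098 ]
scene white 96 [325.4 288.4] (np.int64(316), np.int64(335), np.int64(278), np.int64(298)) [ 0.6394 -0.1229  0.098 ]
scene white 349 [351.6 314.1] (np.int64(336), np.int64(359), np.int64(293), np.int64(324)) [ 0.7469 -0.1558  0.098 ]
```

View pics/v5.png

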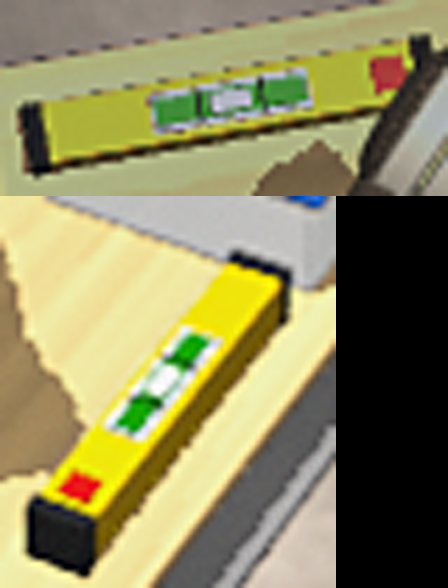

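The bubble is now centred between the two lines, at (231,98) in the upper crop. I'll release the knob, lift, and locate the red spot.

```bash

python3 -m jog '[{"fingers":0,"xyz":[0,0,0],"turn":[0,0,0]},{"fingers":0,"xyz":[0,0,0],"turn":[0,0,0]},{"fingers":0,"xyz":[0,0,0],"turn":[0,0,0]},{"fingers":0,"xyz":[0,0,0],"turn":[0,0,0]},{"fingers":0,"xyz":[0,0,-10],"turn":[0,0,0]}]'
python3 -m jog '[{"fingers":0,"xyz":[0,0,-25],"turn":[0,0,0]},{"fingers":0,"xyz":[0,0,-35],"turn":[0,0,0]},{"fingers":255,"xyz":[0,0,-35],"turn":[0,0,0]},{"fingers":255,"xyz":[0,0,0],"turn":[0,0,0]},{"fingers":255,"xyz":[0,0,0],"turn":[0,0,0]}]'
python3 - <<'E'
from m import *
C=[]
for n in("top","scene"):
    im,D=save(n,n+"6"); H=hsv(im); h,s,v=[H[...,i].astype(int) for i in range(3)]
    for a,c,l in comps(im,((h<6)|(h>174))&(s>150)&(v>100),(350,185,376,210) if n=="top" else (300,285,325,315),6):
        print(n,a,c,onz(n,*c,.103)); C.append((n,*c))
o1,d1=ray(*C[0]);o2,d2=ray(*C[-1]); s=np.linalg.lstsq(np.c_[d1,-d2],o2-o1,rcond=None)[0]; print(o1+d1*s[0],o2+d2*s[1])
to((o1+d1*s[0]+o2+d2*s[1])/2)
E
```

```text
clock: 13.6
eef_pos: [0.5453, -0.2162, 0.0812]
orientation: [179.8, -0.2, -169.8]
wrist_force: [-0.0, 0.4, -0.2]
grip_width: 0.0852
finger_force: 0.0
clock: 14.02
eef_pos: [0.5486, -0.2185, 0.182]
orientation: [-179.8, 0.3, -169.8]
wrist_force: [-0.7, -0.4, -0.1]
grip_width: 0.0516
finger_force: 0.0
top 24 [364.70833333 196.58333333] [ 0.64923357 -0.18863345  0.103     ]
scene 17 [311.29411765 302.05882353] [ 0.64697755 -0.18879474  0.103     ]
[ 0.64900606 -0.18850904  0.10423613] [ 0.64773342 -0.1897055   0.10412232]
clock 14.1167 pos [ 0.5464 -0.2172  0.1778] rpy [ 179.9   -0.  -169.8] shift [-105.4    9.5   73.5] F [ 0.6  0.2 -0.9]
```

```bash

python3 -m jog '[{"fingers":255,"xyz":[-35,3,0],"turn":[0,0,0]},{"fingers":255,"xyz":[-35,3,0],"turn":[0,0,0]},{"fingers":255,"xyz":[-35,3,0],"turn":[0,0,0]},{"fingers":255,"xyz":[0,0,20],"turn":[0,0,0]},{"fingers":255,"xyz":[0,0,20],"turn":[0,0,0]}]'
python3 -m jog '[{"fingers":255,"xyz":[0,0,15],"turn":[0,0,0]},{"fingers":255,"xyz":[0,0,5],"turn":[0,0,0]},{"fingers":255,"xyz":[0,0,0],"turn":[0,0,0]},{"fingers":255,"xyz":[0,0,0],"turn":[0,0,0]}]'
python3 -c "
from h import *
to([.648,-.189,.094])"
```

```text
clock: 14.53
eef_pos: [0.65, -0.1893, 0.1368]
orientation: [180.0, 0.0, -169.7]
wrist_force: [0.4, 0.9, -0.1]
grip_width: 0.0003
finger_force: 0.0
clock: 14.87
eef_pos: [0.6481, -0.1901, 0.1177]
orientation: [179.9, -0.1, -169.8]
wrist_force: [0.3, -1.0, 0.9]
grip_width: 0.0001
finger_force: 0.0
clock 14.8667 pos [ 0.6481 -0.1901  0.1177] rpy [ 1.799e+02 -1.000e-01 -1.698e+02] shift [-0.2  1.1 23.7] F [ 0.3 -1.   0.9]
```

```bash

python3 -m jog '[{"fingers":255,"xyz":[0,1,6],"turn":[0,0,0]},{"fingers":255,"xyz":[0,0,4],"turn":[0,0,0]},{"fingers":255,"xyz":[0,0,3],"turn":[0,0,0]},{"fingers":255,"xyz":[0,0,3],"turn":[0,0,0]},{"fingers":255,"xyz":[0,0,0],"turn":[0,0,0]}]'
python3 -m jog '[{"fingers":255,"xyz":[0,0,2],"turn":[0,0,0]},{"fingers":255,"xyz":[0,0,2],"turn":[0,0,0]},{"fingers":255,"xyz":[0,0,0],"turn":[0,0,0]}]'
python3 -m jog '[{"fingers":255,"xyz":[0,0,2],"turn":[0,0,0]},{"fingers":255,"xyz":[0,0,0],"turn":[0,0,0]},{"fingers":255,"xyz":[0,0,0],"turn":[0,0,0]}]'
```

```text
clock: 15.28
eef_pos: [0.6484, -0.1895, 0.1021]
orientation: [-180.0, 0.0, -169.8]
wrist_force: [0.3, -0.7, 0.5]
grip_width: -0.0
finger_force: 0.7
clock: 15.53
eef_pos: [0.6485, -0.1897, 0.0983]
orientation: [-180.0, 0.0, -169.8]
wrist_force: [-0.2, -1.2, 2.3]
grip_width: 0.0003
finger_force: 1.2
clock: 15.78
eef_pos: [0.6485, -0.1896, 0.0965]
orientation: [-180.0, 0.0, -169.8]
wrist_force: [-0.6, -3.0, 3.3]
grip_width: 0.0
finger_force: 1.5
```

```bash

python3 -m jog '[{"fingers":255,"xyz":[0,0,2],"turn":[0,0,0]},{"fingers":255,"xyz":[0,0,0],"turn":[0,0,0]},{"fingers":255,"xyz":[0,0,0],"turn":[0,0,0]}]'
python3 -m jog '[{"fingers":255,"xyz":[0,0,1],"turn":[0,0,0]},{"fingers":255,"xyz":[0,0,0],"turn":[0,0,0]},{"fingers":255,"xyz":[0,0,0],"turn":[0,0,0]}]'
```

```text
clock: 16.03
eef_pos: [0.6486, -0.1896, 0.0945]
orientation: [-180.0, 0.0, -169.8]
wrist_force: [0.2, -2.1, 2.9]
grip_width: 0.0001
finger_force: 1.8
clock: 16.28
eef_pos: [0.6486, -0.1896, 0.094]
orientation: [-180.0, 0.0, -169.8]
wrist_force: [-1.8, -2.4, 7.9]
grip_width: -0.0001
finger_force: 3.2
```

Seated: the force rose to about 8 N and z stalled at 0.094. I'll add a little more push, let it settle and look.

```bash

python3 -m jog '[{"fingers":255,"xyz":[0,0,0.5],"turn":[0,0,0]},{"fingers":255,"xyz":[0,0,0],"turn":[0,0,0]},{"fingers":255,"xyz":[0,0,0],"turn":[0,0,0]}]'
for i in 1 2 3 4 5 6; do python3 -m jog '[{"fingers":255,"xyz":[0,0,0],"turn":[0,0,0]},{"fingers":255,"xyz":[0,0,0],"turn":[0,0,0]},{"fingers":255,"xyz":[0,0,0],"turn":[0,0,0]},{"fingers":255,"xyz":[0,0,0],"turn":[0,0,0]},{"fingers":255,"xyz":[0,0,0],"turn":[0,0,0]}]' >/dev/null; done
python3 b.py 7 | grep -e clock -e green; python3 -c "
import cv2,numpy as np
a=cv2.imread('pics/b7_top.png');b=cv2.imread('pics/b7_sc.png')
c=np.zeros((b.shape[0]+a.shape[0],640,3),np.uint8);c[:a.shape[0]]=a;c[a.shape[0]:,:b.shape[1]]=b
cv2.imwrite('pics/v7.png',cv2.resize(c,(448,588)))"
```

```text
clock: 16.53
eef_pos: [0.6486, -0.1896, 0.094]
orientation: [-180.0, 0.0, -169.8]
wrist_force: [-2.1, -2.1, 7.7]
grip_width: -0.0002
finger_force: 4.1
clock 19.1333 pos [ 0.6486 -0.1896  0.0939] rpy [-180.     0.  -169.8] shift [ 0.9  1.3 -6.1] F [-2.8 -1.7  8. ]
top green 22 [345.8 201.6] (np.int64(342), np.int64(350), np.int64(200), np.int64(203)) [ 0.6362 -0.1378  0.098 ]
top green 26 [326.7 204.1] (np.int64(324), np.int64(330), np.int64(202), np.int64(206)) [ 0.6291 -0.0861  0.098 ]
scene green 26 [329.9 282.5] (np.int64(326), np.int64(333), np.int64(280), np.int64(286)) [ 0.6345 -0.098   0.098 ]
scene green 30 [321.1 293. ] (np.int64(318), np.int64(325), np.int64(290), np.int64(296)) [ 0.6418 -0.1434  0.098 ]
```

View pics/v7.png

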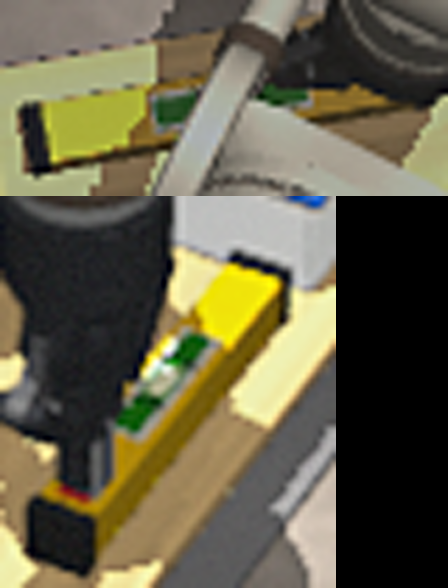

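The fingers press on the red spot at (75,492). The bubble at (163,375) is centred in the vial, as it was when seated at the knob, and the push is a steady 8 N. Handing in.

```bash
python3 -c "
from plant import arm
print(arm.close_job())"
```

```text
the job is handed in; nothing more can be done
None
```

I handed the job in at about 19 s: the lid measured flat and shut, the levelling foot was turned 89° counter-clockwise, and the fingers were holding the level at about 8 N with the bubble between the lines; no verdict came back.

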